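# Lock down the open cover fastener of a microscope lamp unit

## Task

The service cover on top of the white lamp power unit has two quarter-turn fasteners, and one of them has been left open: it stands higher and its grip bar points front to back instead of side to side. Press that fastener down against its spring, keep it down while turning it a quarter turn clockwise as seen from above, and let go, so that it stays caught; do not force it round while it stands up. Leave the fastener that is already locked as it is.

Things in the scene. Friction and masses are not known exactly. Their poses are not given: they have to be found in the camera images.
- unit: The fixed lamp unit: a white box 260 mm (front to back) x 300 x 80 mm tall with a bare metal cover on top; origin under its centre, x to its rear, y to its left, z up; within about 20 degrees of square to the robot. On the cover stand the two fasteners and a plain round black cap (44 mm across, 24 high), 145 mm or more apart between axes; which stands where varies.
- loose_grip (a point): Centre of the open fastener's black grip bar (40 mm long, 12 wide, 24 tall; pinch it across the 12 mm from above), on the fastener's vertical axis. The bar's top is 12 mm above this point, the upper face of the round steel flange it stands on (44 mm across, 5 thick) 12 mm below. x runs along the bar, y across, z up; they turn with it. It is 31 mm above the cover when open, 26 when caught.
- loose_turn (a joint): Turn of the open fastener's bar, rad: 0 to 0.12 when open (bar front to back on the box), growing clockwise as seen from above to a stop at 1.571 (side to side). While the head is up, a slot inside stops it at about 0.18; it turns freely once the head is pressed down 9 mm or more.
- loose_press (a joint): How far the open fastener's head is pressed down, m: 0 at the top, 0.012 at the bottom stop. A spring pushes it up, 5 N at the top, 9.5 N at the bottom. Let go after turning beyond about 1.4 rad it rises only to 0.005, where the cam is caught and no longer turns back; let go elsewhere it is not caught.
- fast_turn (a joint): Turn of the other fastener, of the same make, already locked: 1.4 to 1.571 rad, bar side to side, head 5 mm lower than the open one. It must stay locked.

How it is judged:
By the outcome, as a careful person would: the job done as asked, in the order asked, and still so for the second after the job is handed in, with the robot touching nothing.
It also fails if it takes over 32 s, if anything falls off the work surface, if the arm or the gripper's body presses on something with over 40 N, if the wrist force passes 120 N, or if a joint passes its speed limit or range.

## Robot

A 6-joint arm with a two-finger parallel gripper is mounted at the origin on the work surface. World frame = base frame: x ahead of the robot, y to its left, z up, the work surface at z = 0. Lengths are in mm, angles in rad, forces in N, time in s.
With the tool pointing down it reaches from about 350 to 875 mm from the base axis. Payload 4.2 kg.
Tool frame: the origin (TCP) lies between the finger pads; the fingertips stand 17 mm ahead of it and the grasp point (between the pads) lies 2 mm behind it (nose_length is the distance from the TCP to the fingertips, in mm); z points along the fingers, y is the direction in which the jaws open and shut (so a half turn about z gives the same grasp; the last joint's range is limited). The gripper opens to 85 mm and grips with 20 to 120 N. Pads are 22 mm wide; open, the fingers measure 114 mm over their backs; the gripper's body (76 mm by 85 mm) begins 54 mm behind the grasp point. The pads swing forward as they close: fully open they stand 13 mm farther back than shut.
Start: joints at [1.442, 0.385, 0.008, 0, -1.194, -0.259], TCP at [236.312, 578.581, 248.312] pointing down, gripper open.
Joint ranges: [-3.14, 3.14], [-1.21, 2.06], [-1.07, 1.41], [-3.16, 2.05], [-2.99, -0.16], [-3.1, 3.1]. Speed limits (rad/s): [2.79, 2.79, 3.14, 3.14, 3.14, 3.14].

## Interface

Orientations are given as a unit quaternion [x, y, z, w].
In Python, from bench import * gives the robot as it stands.
- The arm moves only by the tool jog_arm, never from a script. Its argument "increments" is a list of rows, each a list of 4 numbers: the shift along the tool's x, y, z in m, then the turn about the tool's z in degrees. A call has 1 to 10 rows; each row is the pose to reach, as a shift and turn from the pose measured when the call began, along the tool's axes at that moment; what a row does not reach only later rows make up. A row lasts 1/8 s, in which the tool goes at most 62.5 mm and 10.7 degrees, less where a joint would pass 70% of its speed; a pose out of reach is approached as far as the arm can. A call with a gripper value outside its range is refused whole. "hand" is the gripper's target within -1 to 1 (fully open at 1, half-way at 0, shut at -1), set as the call begins (left out, the last holds). The fingers move at their own pace and stop on an object; the grip force is fixed at half the most. Time passes only in rows, so rows that repeat a pose let the fingers close. It gives the time, the measured TCP pose, the force and the opening at its end, in the units of the state.
- read_state(): the state, without advancing time (a new reading comes with each control period).
- get_image(name): name is "scene" or "top" or "wrist"; returns the picture (384x512x3 uint8, red, green, blue); there is no depth.
- calibration(name): a dict with "fx", "fy", "cx", "cy" (pixels), "position" and "rotation" of the camera in the world; the wrist camera has in their place "hand_eye" (4x4, takes a point from camera to tool coordinates, whose origin is the TCP and whose axes are the flange's). Camera axes: x right, y up, looking along -z (the intrinsics and any distortion apply to the point x, -y, -z); pixel columns grow to the right and rows downward; lengths in mm; the calibration is good to about 2 mm. A picture is of the moment at which its call begins: read the wrist's pose just before it. calibration takes no time and is no camera call.
- job_done(): hands the job in, once; it reports no verdict.
The state is a dict: "clock": time; "joints": joint angles; "joint_vel": joint speeds; "joint_efforts": joint torques, N m; "position": TCP position; "ee_rot": TCP orientation; "contact_force": force on the tool from outside, world axes, zero at the start; "wrist_torque": the same for the moment, N m; "gripper_width": finger opening in mm.
Only numpy, scipy, OpenCV 4.12 (cv2) and the standard library are available. Lean on these libraries where they do the work, as an engineer would, in place of code of your own. Each camera call takes 0.05 s, during which the arm holds its last target.

## Working session

There is one attempt and no reset: what is moved stays moved. The work goes in short steps, Python scripts to look and compute and a tool call to move; the robot and the scene stay as the last step left them, time stands still between calls to the robot, and variables do not carry over. Pictures are saved under pics/ and viewed, and the job is handed in when it is done.

Besides the shell and the picture viewer there is one more tool, called after "Request:" as name(argument=value, ...) on one line, values as JSON. jog_arm: Moves the arm, as the interface text tells. Its arguments: {"type":"object","properties":{"increments":{"type":"array"},"hand":{"type":"number"}},"required":["increments"]}

```bash
mkdir -p pics; python3 - <<'E'
from bench import *
import cv2
s=read_state();print(s)
for n in ("scene","top","wrist"):
    print(n,calibration(n))
    cv2.imwrite(f"pics/{n}0.png",get_image(n)[:,:,::-1])
E
```

```text
{'clock': 0.0, 'joints': array([ 1.44158876e+00,  3.85547459e-01,  6.56217682e-03, -5.27975829e-04,
       -1.19397737e+00, -2.58606823e-01]), 'joint_vel': array([-0.00067558, -0.00044108, -0.00217605, -0.00204747,  0.00128308,
        0.00014197]), 'joint_efforts': array([-1.36048733e-03, -3.92286301e+01,  1.88397181e+01,  4.18610215e+00,
       -4.68559083e-03, -6.92123393e-06]), 'position': array([236.11315709, 578.06574241, 247.19782177]), 'ee_rot': array([ 9.81239454e-01, -1.92789782e-01, -1.74816487e-04,  1.09675890e-03]), 'contact_force': array([ 0.21320696, -0.32994639, -0.7096879 ]), 'wrist_torque': array([-0.02087981,  0.00090913,  0.00308889]), 'gripper_width': 85.47901542704449}
scene {'fx': 434.67801696723217, 'fy': 434.67801696723217, 'cx': 250.9236059316168, 'cy': 186.58571747911867, 'position': array([894.73910809, 304.5703003 , 600.17693497]), 'rotation': array([0.14874798, 0.30353542, 0.84063955, 0.42316123])}
top {'fx': 381.11588997898195, 'fy': 381.11588997898195, 'cx': 257.0525258456627, 'cy': 195.92869450256578, 'position': array([405.51946148,  24.15785975, 745.46831553]), 'rotation': array([ 0.08489317, -0.07644508, -0.65120501,  0.75025418])}
wrist {'fx': 275.65325443627336, 'fy': 275.65325443627336, 'cx': 256.6562727530671, 'cy': 193.96522643626375, 'hand_eye': array([[-1.00169972e-03,  9.51930514e-01,  3.06312411e-01,
         7.84976568e+01],
       [ 9.99998566e-01,  1.37189367e-03, -9.93264249e-04,
         5.41730187e-01],
       [-1.36574661e-03,  3.06310977e-01, -9.51930523e-01,
        -1.25441443e+02],
       [ 0.00000000e+00,  0.00000000e+00,  0.00000000e+00,
         1.00000000e+00]])}
```

View pics/top0.png

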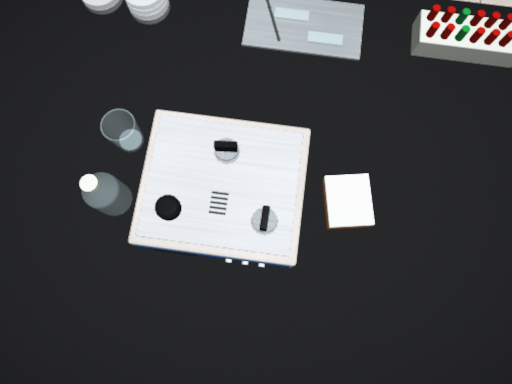

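View pics/scene0.png

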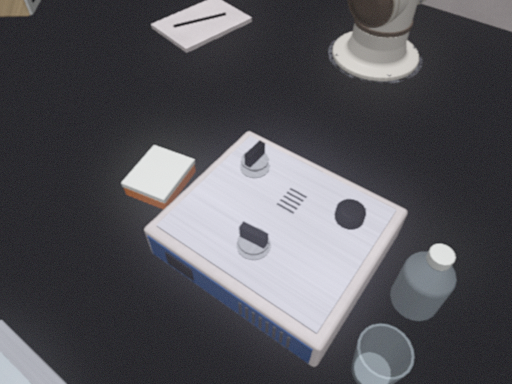

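View pics/wrist0.png

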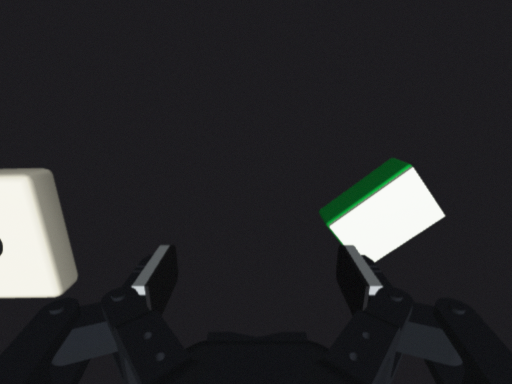

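```bash
cat > h.py <<'E'
from bench import *
import cv2, numpy as np
from scipy.spatial.transform import Rotation as R
def cam(n,s=None):
    c=calibration(n)
    if n=="wrist":
        T=np.eye(4);T[:3,:3]=R.from_quat(s["ee_rot"]).as_matrix();T[:3,3]=s["position"]
        M=T@np.array(c["hand_eye"])
        return c,M[:3,:3],M[:3,3]
    return c,R.from_quat(c["rotation"]).as_matrix(),np.array(c["position"])
def w(n,u,v,z,s=None):
    c,Rm,p=cam(n,s)
    d=Rm@np.array([(u-c["cx"])/c["fx"],-(v-c["cy"])/c["fy"],-1])
    return p+d*(z-p[2])/d[2]
def px(n,P,s=None):
    c,Rm,p=cam(n,s)
    q=Rm.T@(np.array(P)-p)
    return np.array([c["cx"]+c["fx"]*q[0]/-q[2],c["cy"]+c["fy"]*q[1]/q[2]])
def crop(src,dst,x,y,wd,ht,k):
    im=cv2.imread(src)[y:y+ht,x:x+wd]
    cv2.imwrite(dst,cv2.resize(im,None,fx=k,fy=k,interpolation=cv2.INTER_CUBIC))
E
python3 - <<'E'
from h import *
np.set_printoptions(precision=1,suppress=True)
for u,v in [(155,111),(310,127),(296,264),(131,245)]: print(w("top",u,v,80))
print("fastA/B,cap",w("top",226,146,120),w("top",265,218,120),w("top",168,207,104))
c=calibration("top");print(c.keys(),calibration("scene").keys())
crop("pics/top0.png","pics/top0c.png",120,100,200,180,4)
crop("pics/scene0.png","pics/scene0c.png",220,120,160,150,5)
E
```

```text
[695.3 257.1  80. ]
[704.7 -36.4  80. ]
[449.7 -40.1  80. ]
[441.8 247.8  80. ]
fastA/B,cap [630.8 107.9 120. ] [514.7  23.7 120. ] [513.  190.9 104. ]
dict_keys(['fx', 'fy', 'cx', 'cy', 'position', 'rotation']) dict_keys(['fx', 'fy', 'cx', 'cy', 'position', 'rotation'])
```

View pics/top0c.png

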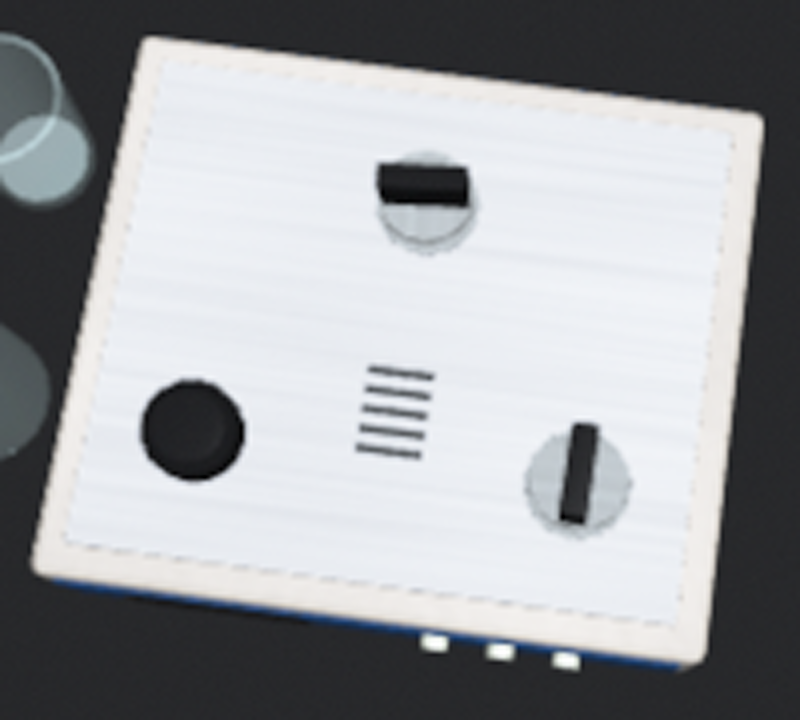

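View pics/scene0c.png

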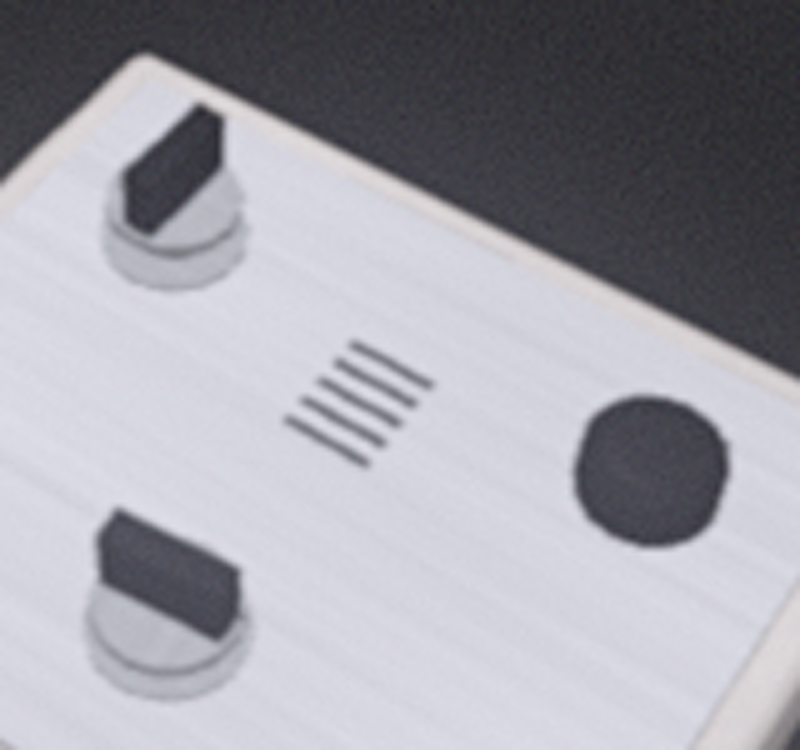

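```bash
python3 - <<'E'
from h import *
from scipy.optimize import least_squares
np.set_printoptions(precision=1,suppress=True)
a=w("top",266.5,206,123);b=w("top",263.2,229.5,123);print(a,b,np.degrees(np.arctan2(*(a-b)[[1,0]])))
# overlay model
x,y=514,24
k=6
for n,(cx,cy) in (("top",(225,180)),("scene",(225,125))):
    im=cv2.imread(f"pics/{n}0.png")[cy:cy+80,cx:cx+80]
    im=cv2.resize(im,None,fx=k,fy=k,interpolation=cv2.INTER_CUBIC)
    f=lambda P:tuple(int(round(t)) for t in ((px(n,P)-[cx-.5,cy-.5])*k))
    for zz in (0,):
      th=np.radians(0)
      for z,col in ((123,(0,0,255)),(99,(255,0,0))):
        q=[f((x+np.cos(th)*i-np.sin(th)*j,y+np.sin(th)*i+np.cos(th)*j,z)) for i,j in ((-20,-6),(20,-6),(20,6),(-20,6))]
        cv2.polylines(im,[np.array(q)],True,col,1)
      q=[f((x+22*np.cos(t),y+22*np.sin(t),99)) for t in np.linspace(0,6.28,40)]
      cv2.polylines(im,[np.array(q)],True,(0,160,0),1)
    cv2.imwrite(f"pics/ov_{n}.png",im)
a=cv2.imread("pics/ov_top.png");b=cv2.imread("pics/ov_scene.png")
cv2.imwrite("pics/ov.png",cv2.resize(np.hstack([a,b]),(800,400)))
s=read_state();Rm=R.from_quat(s["ee_rot"]).as_matrix()
print(Rm, Rm.T@(np.array([514,24,255])-s["position"]))
E
```

```text
[534.7  23.9 123. ] [494.8  24.  123. ] -0.0928130360934994
[[ 0.9 -0.4 -0. ]
 [-0.4 -0.9 -0. ]
 [ 0.   0.  -1. ]] [466.8 407.9  -6.8]
```

View pics/ov.png

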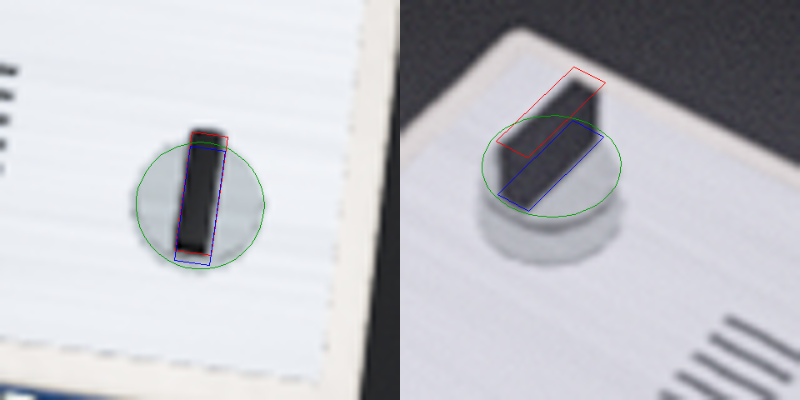

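Request:
jog_arm(increments=[[0.02, 0.02, -0.05, 0], [0.06, 0.055, -0.08, -2], [0.11, 0.095, -0.08, -5], [0.16, 0.14, -0.08, -8], [0.21, 0.185, -0.08, -11], [0.26, 0.23, -0.08, -14], [0.31, 0.275, -0.08, -17], [0.36, 0.32, -0.08, -20], [0.415, 0.365, -0.05, -22], [0.466, 0.408, -0.01, -22]], hand=0.0)

```text
clock: 1.4
position: [492.1, 64.6, 282.1]
ee_rot: [1.0, -0.002, 0.001, 0.0]
contact_force: [1.5, 0.6, -0.2]
gripper_width: 42.5
```

Request:
jog_arm(increments=[[0, 0, 0, 0], [0, 0, 0, 0]])

```text
clock: 1.65
position: [492.3, 64.4, 282.1]
ee_rot: [1.0, -0.002, 0.001, 0.0]
contact_force: [-0.8, 1.0, 0.6]
gripper_width: 42.9
```

```bash
python3 - <<'E'
from h import *
np.set_printoptions(precision=2,suppress=True)
s=read_state();print(s["clock"],s["position"],s["joints"],s["gripper_width"],R.from_quat(s["ee_rot"]).as_matrix())
cv2.imwrite("pics/w1.png",get_image("wrist")[:,:,::-1])
import pickle;pickle.dump(s,open("s1.pkl","wb"))
for z in (123,99): print(px("wrist",(515,24,z),s))
E
```

```text
1.65 [492.26  64.36 282.13] [ 0.46  0.14 -0.24  0.   -1.19  1.11] 42.93055392488705 [[ 1. -0.  0.]
 [-0. -1. -0.]
 [ 0.  0. -1.]]
[294.32 161.08]
[291.51 157.01]
```

View pics/w1.png

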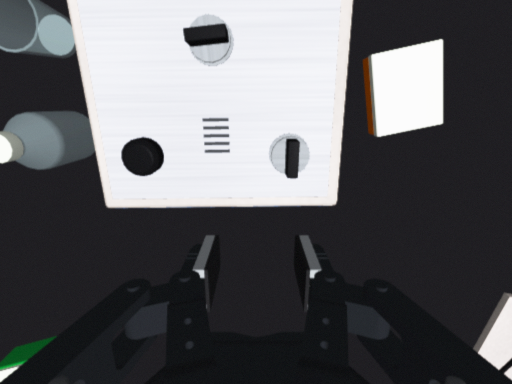

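```bash
python3 - <<'E'
from h import *
crop("pics/w1.png","pics/w1c.png",250,120,80,70,9)
E
```

```text
(no output)
```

View pics/w1c.png

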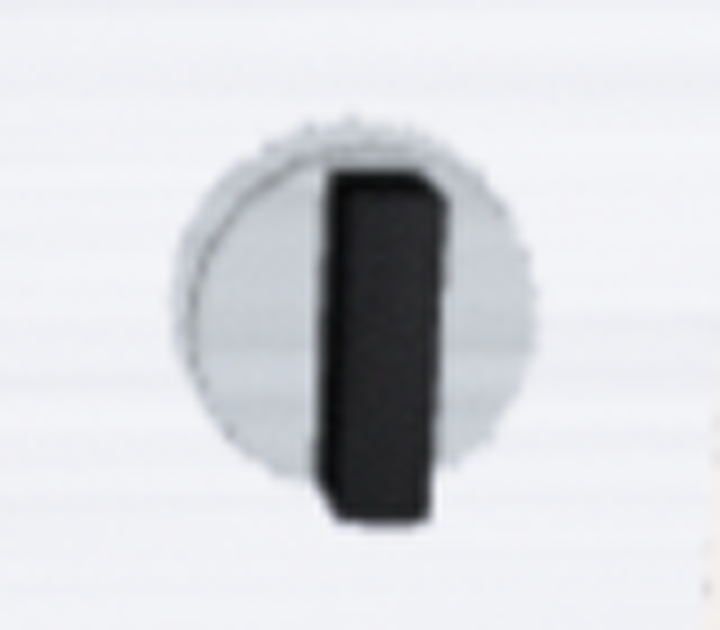

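```bash
python3 - <<'E'
from h import *
import pickle
np.set_printoptions(precision=2,suppress=True)
s=pickle.load(open("s1.pkl","rb"))
f=lambda u,v:w("wrist",250+u/9-.45,120+v/9-.45,123,s)
P=[f(350,190),f(446,200),f(430,520),f(337,520)]
for p in P: print(p)
print(np.mean(P,0)); a=(P[0]+P[1]-P[2]-P[3])/2;print(np.linalg.norm(a),np.degrees(np.arctan2(a[1],a[0])))
a=w("wrist",107,207,80,s);b=w("wrist",336,204,80,s);print(a,b,np.degrees(np.arctan2(*(a-b)[[1,0]]))-90)
print(np.degrees(R.from_quat(s["ee_rot"]).as_euler("xyz")))
E
```

```text
[536.14  30.77 123.  ]
[534.95  19.82 123.  ]
[497.49  20.17 123.  ]
[497.56  31.17 123.  ]
[516.53  25.48 123.  ]
38.02193491442866 -0.5676560284043445
[449.28 253.17  80.  ] [451.47 -36.62  80.  ] 0.43355180768553225
[179.97  -0.12  -0.27]
```

Request:
jog_arm(increments=[[0.012, 0.02, 0.04, 0], [0.024, 0.039, 0.08, 0], [0.024, 0.039, 0.105, 0], [0.024, 0.039, 0.115, 0], [0.024, 0.039, 0.115, 0], [0.024, 0.039, 0.115, 0]])

```text
clock: 2.45
position: [517.3, 26.9, 169.2]
ee_rot: [1.0, -0.001, 0.003, -0.0]
contact_force: [1.1, 0.4, 0.0]
gripper_width: 42.8
```

```bash
python3 - <<'E'
from h import *
np.set_printoptions(precision=2,suppress=True)
s=read_state();print(s["clock"],s["position"],s["joints"],s["contact_force"],np.degrees(R.from_quat(s["ee_rot"]).as_euler("xyz")))
im=get_image("wrist")[:,:,::-1]
cv2.imwrite("pics/w2.png",im)
cv2.imwrite("pics/w2c.png",cv2.resize(im[150:384,140:380],None,fx=2.5,fy=2.5,interpolation=cv2.INTER_CUBIC))
for d in ((-20,0),(20,0),(0,0)): print((px("wrist",(516.5+d[0],25.5,123),s)-[140,150])*2.5)
E
```

```text
2.45 [517.3   26.86 169.19] [ 0.37  0.28 -0.37  0.   -0.92  1.2 ] [1.09 0.44 0.01] [-179.96   -0.35   -0.11]
[294.49 259.18]
[294.24 124.38]
[294.37 193.95]
```

View pics/w2c.png

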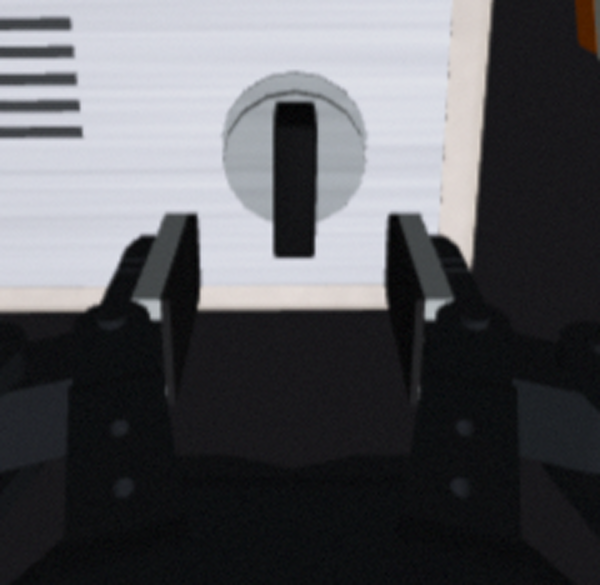

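Request:
jog_arm(increments=[[-0.001, 0.001, 0.025, 0], [-0.001, 0.001, 0.043, 0], [-0.001, 0.001, 0.049, 0], [-0.001, 0.001, 0.049, 0], [-0.001, 0.001, 0.049, 0]])

```text
clock: 3.12
position: [517.2, 26.0, 121.1]
ee_rot: [1.0, -0.001, 0.004, -0.001]
contact_force: [0.2, -0.4, 0.1]
gripper_width: 42.3
```

Request:
jog_arm(increments=[[0, 0, 0, 0], [0, 0, 0, 0], [0, 0, 0, 0], [0, 0, 0, 0], [0, 0, 0, 0], [0, 0, 0, 0]], hand=-1)

```text
clock: 3.88
position: [517.6, 26.3, 121.4]
ee_rot: [1.0, -0.001, 0.005, -0.001]
contact_force: [-0.7, 1.8, 4.9]
gripper_width: 10.9
```

```bash
python3 - <<'E'
from h import *
np.set_printoptions(precision=2,suppress=True)
s=read_state();print(s["clock"],s["position"],s["contact_force"],s["wrist_torque"],s["gripper_width"],np.degrees(R.from_quat(s["ee_rot"]).as_euler("xyz")))
im=get_image("wrist")[:,:,::-1]
cv2.imwrite("pics/w3c.png",cv2.resize(im[150:384,140:380],None,fx=2.5,fy=2.5,interpolation=cv2.INTER_CUBIC))
E
```

```text
3.875 [517.65  26.26 121.43] [-0.73  1.84  4.93] [ 0.88  0.26 -0.01] 10.860638268022992 [-179.9    -0.52   -0.1 ]
```

View pics/w3c.png

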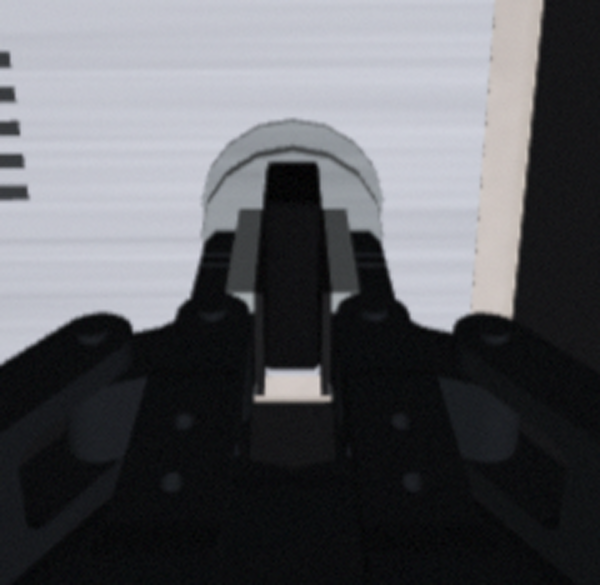

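Request:
jog_arm(increments=[[0, 0, 0.004, 0], [0, 0, 0.008, 0], [0, 0, 0.011, 0], [0, 0, 0.011, 0], [0, 0, 0.011, 0]])

```text
clock: 4.55
position: [517.7, 26.3, 110.8]
ee_rot: [1.0, -0.001, 0.004, -0.001]
contact_force: [-1.9, 2.4, 8.2]
gripper_width: 10.7
```

Request:
jog_arm(increments=[[0, 0, 0.001, 0], [0, 0, 0.001, 0], [0, 0, 0.001, 0]])

```text
clock: 4.92
position: [517.7, 26.3, 110.3]
ee_rot: [1.0, -0.001, 0.004, -0.001]
contact_force: [-2.3, 2.8, 7.8]
gripper_width: 10.6
```

```bash
python3 - <<'E'
from h import *
np.set_printoptions(precision=2,suppress=True)
s=read_state();print(s["clock"],s["position"],s["contact_force"],s["wrist_torque"],s["joints"])
im=get_image("wrist")[:,:,::-1]
cv2.imwrite("pics/w4c.png",cv2.resize(im[150:384,140:380],None,fx=2.5,fy=2.5,interpolation=cv2.INTER_CUBIC))
E
```

```text
4.925 [517.65  26.27 110.34] [-2.34  2.83  7.82] [ 0.75  0.76 -0.03] [ 0.37  0.35 -0.44  0.   -0.77  1.2 ]
```

View pics/w4c.png

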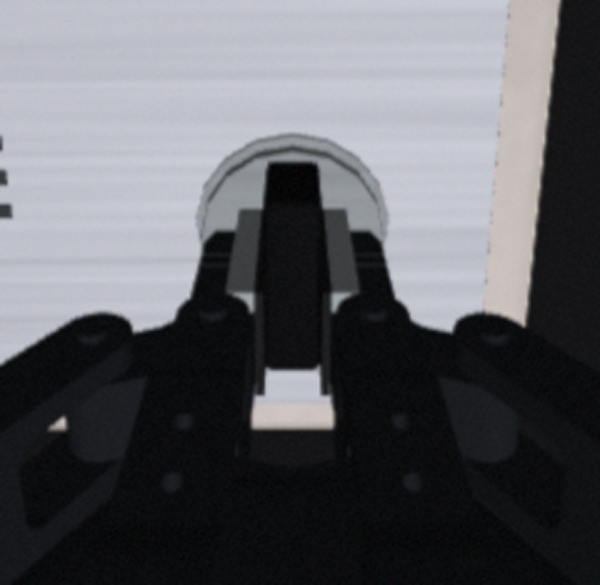

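Request:
jog_arm(increments=[[0, 0, 0.0005, 6], [0, 0, 0.0005, 12], [0, 0, 0.0005, 18], [0, 0, 0.0005, 18]])

```text
clock: 5.48
position: [517.6, 26.0, 110.4]
ee_rot: [0.988, -0.157, 0.004, -0.001]
contact_force: [-1.1, 1.7, 8.1]
gripper_width: 10.6
```

```bash
python3 - <<'E'
from h import *
np.set_printoptions(precision=2,suppress=True)
s=read_state();print(s["clock"],s["position"],s["contact_force"],s["wrist_torque"],s["joints"],np.degrees(R.from_quat(s["ee_rot"]).as_euler("xyz")))
im=get_image("wrist")[:,:,::-1]
cv2.imwrite("pics/w5c.png",cv2.resize(im[150:384,140:380],None,fx=2.5,fy=2.5,interpolation=cv2.INTER_CUBIC))
E
```

```text
5.475 [517.59  25.98 110.4 ] [-1.1   1.73  8.13] [0.34 0.68 0.03] [ 0.36  0.35 -0.44  0.   -0.77  0.89] [-179.8    -0.46  -18.09]
```

View pics/w5c.png

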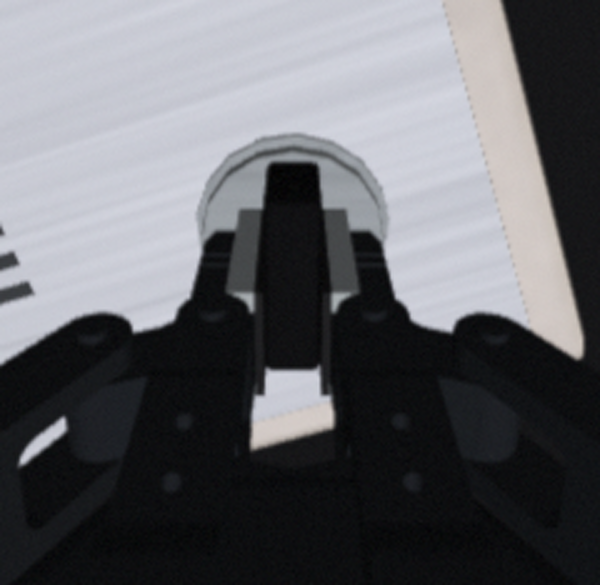

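Request:
jog_arm(increments=[[0, 0, 0.0005, 8], [0, 0, 0.0005, 17], [0, 0, 0.0005, 26], [0, 0, 0.0005, 35], [0, 0, 0.0005, 44], [0, 0, 0.0005, 53], [0, 0, 0.0005, 60], [0, 0, 0.0005, 66], [0, 0, 0.0005, 66], [0, 0, 0.0005, 66]])

```text
clock: 6.78
position: [516.8, 25.3, 110.2]
ee_rot: [0.743, -0.669, 0.003, -0.002]
contact_force: [-2.5, 0.8, 8.5]
gripper_width: 10.3
```

```bash
python3 - <<'E'
from h import *
np.set_printoptions(precision=2,suppress=True)
s=read_state();print(s["clock"],s["position"],s["contact_force"],s["wrist_torque"],s["joints"],np.degrees(R.from_quat(s["ee_rot"]).as_euler("xyz")))
im=get_image("wrist")[:,:,::-1]
cv2.imwrite("pics/w6c.png",cv2.resize(im[0:384,:],None,fx=1.5,fy=1.5,interpolation=cv2.INTER_CUBIC))
E
```

```text
6.775 [516.78  25.34 110.22] [-2.49  0.84  8.45] [ 0.07  1.03 -0.04] [ 0.36  0.35 -0.44  0.   -0.77 -0.26] [-179.63   -0.07  -84.05]
```

View pics/w6c.png

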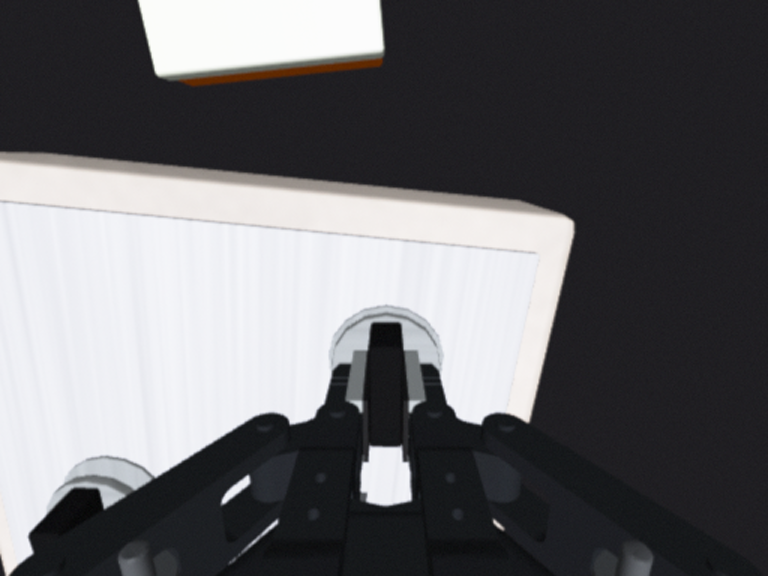

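Request:
jog_arm(increments=[[0, 0, 0.0005, 2], [0, 0, 0.0005, 4], [0, 0, 0.0005, 4]])

```text
clock: 7.2
position: [516.7, 25.3, 110.3]
ee_rot: [0.719, -0.695, 0.003, -0.002]
contact_force: [-2.5, 2.2, 8.6]
gripper_width: 10.5
```

```bash
python3 - <<'E'
from h import *
np.set_printoptions(precision=2,suppress=True)
s=read_state();print(s["clock"],s["position"],s["contact_force"],s["wrist_torque"],np.degrees(R.from_quat(s["ee_rot"]).as_euler("xyz")))
E
```

```text
7.2 [516.66  25.26 110.26] [-2.52  2.23  8.58] [0.69 0.85 0.02] [-179.64   -0.07  -88.04]
```

Request:
jog_arm(increments=[[0, 0, 0, 0], [0, 0, 0, 0], [0, 0, 0, 0], [0, 0, 0, 0]], hand=0)

```text
clock: 7.7
position: [516.0, 24.9, 109.6]
ee_rot: [0.719, -0.695, 0.002, -0.001]
contact_force: [0.5, 0.0, -0.3]
gripper_width: 43.1
```

Request:
jog_arm(increments=[[0, 0, -0.02, 0], [0, 0, -0.05, 0], [0, 0, -0.1, 0], [-0.02, 0, -0.14, 0], [-0.03, 0, -0.15, 0], [-0.03, 0, -0.15, 0], [-0.03, 0, -0.15, 0]])

```text
clock: 8.57
position: [513.3, 54.7, 257.7]
ee_rot: [0.719, -0.695, 0.001, 0.001]
contact_force: [-0.4, 0.8, 0.3]
gripper_width: 42.6
```

```bash
python3 - <<'E'
from h import *
import pickle
np.set_printoptions(precision=2,suppress=True)
s=read_state();print(s["clock"],s["position"],s["contact_force"],np.degrees(R.from_quat(s["ee_rot"]).as_euler("xyz")))
pickle.dump(s,open("s7.pkl","wb"))
cv2.imwrite("pics/w7.png",get_image("wrist")[:,:,::-1])
cv2.imwrite("pics/sc7.png",get_image("scene")[:,:,::-1])
crop("pics/sc7.png","pics/sc7c.png",220,120,160,150,4)
E
```

```text
8.575 [513.32  54.7  257.68] [-0.39  0.78  0.25] [-179.97   -0.15  -88.08]
```

View pics/w7.png

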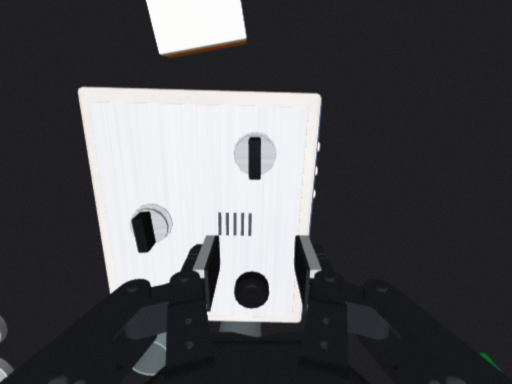

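View pics/sc7c.png

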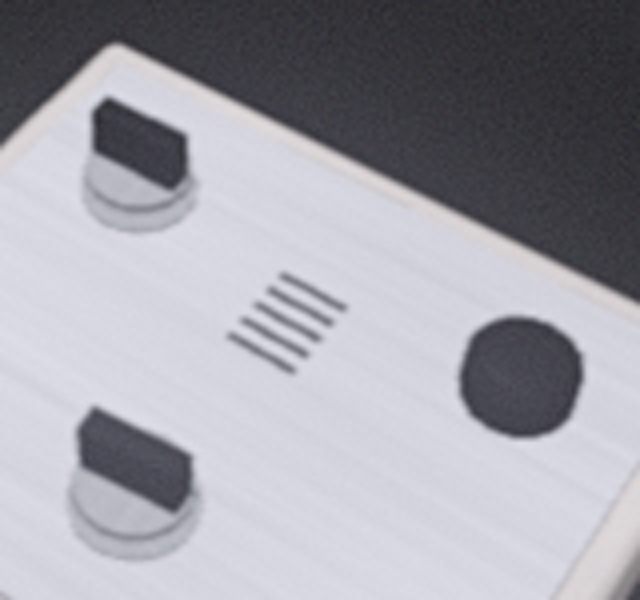

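```bash
python3 - <<'E'
from h import *
cv2.imwrite("pics/t8.png",get_image("top")[:,:,::-1])
crop("pics/t8.png","pics/t8c.png",120,100,200,180,4)
print(job_done(),read_state()["clock"])
E
```

```text
the job is handed in; nothing more can be done
the job is handed in; nothing more can be done
```

View pics/t8c.png

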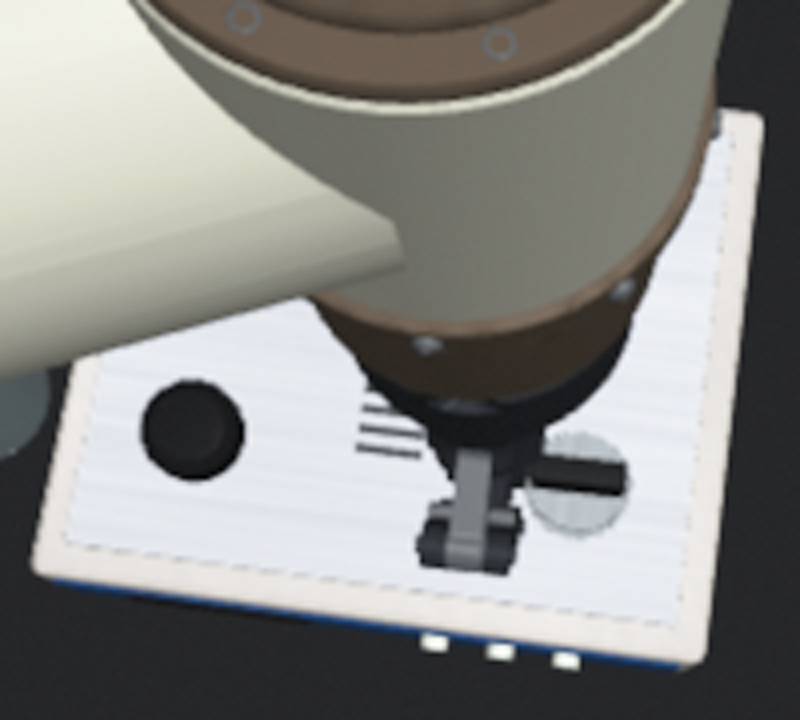

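The open fastener is now turned side to side and appears caught; I handed the job in at about 9 s on the clock. I gripped its bar at about (517, 26) mm and pressed it down about 11 mm, with about 8 N on the wrist. I kept it down while turning it about 88° clockwise, with almost no resisting torque, then opened the gripper and lifted clear.

**Last checks:** After release, the wrist and scene pictures show the bar side to side. Its head stands about as low as the locked fastener's, which I did not touch and which still looks side to side. The tool force read close to zero after lifting clear. In the last top picture the arm hides the locked fastener, so that view confirms only the one I turned.

**Disagreements:**
- The cameras disagreed by about 2 mm on where the fastener is. I used the wrist camera's position.
- The spring force read about 8.5 N, slightly under the roughly 9 N expected at that depth.
- I judged the caught height from pictures and did not measure it directly.

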